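# Nest the upside-down domed lids below the kitchen rack

## Task

Nest the three blue enamel domed lids for storage, all hollow side up as they lie now: the middle-sized lid cupped inside the largest, and the smallest cupped inside the middle-sized one, each sitting level near the middle of the next, with the largest standing on the counter. Set the lids down rather than dropping them, let go, and leave the white dish where it is.

Things in the scene. Friction and masses are not known exactly. Their poses are not given: they have to be found in the camera images.
- large_c (a point): Largest domed lid, blue enamel, round, 136 mm across the rim, 24 mm high, 3 mm thick, 220 g. Inside floor flat over 66 mm across, 3 mm above the underside; the wall slopes out from it to a 130 mm wide mouth. Lies hollow side up on its flat crown. Point: on its axis, half-way up; z up out of the hollow.
- middle_c (a point): Middle-sized domed lid, blue enamel, round, 66 mm across outside (upright skirt over its top 12 mm, to be gripped from above), 26 mm high, 3 mm thick, 80 g; crown 44 mm across. Inside floor flat over 38 mm across, 3 mm above the underside; mouth 60 mm wide. Lies hollow side up on its flat crown. Point: on its axis, half-way up; z up out of the hollow.
- small_c (a point): Smallest domed lid, bell-shaped, blue enamel, round, 44 mm across outside (upright skirt over its top 20 mm, to be gripped from above), 36 mm high, 50 g; crown 26 mm across. Once nested its rim stands 13 mm above the rim of the middle-sized lid. Lies hollow side up on its flat crown. Point: on its axis, half-way up; z up out of the hollow.
- dish_c (a point): White ceramic dish, a bystander: 70 mm across, 30 mm high, among the lids. Point: on its axis, half-way up. A terracotta mug and an amber jar (both under 100 mm high) stand more than 30 mm beyond the lids, away from the robot; an orange tiffin box 75 mm high stands to the left of them all.
There are look-alikes about, which are no part of the job. Leave any green or red look-alike of the part that bears middle_c alone.

How it is judged:
By the outcome, as a careful person would: the job done as asked, in the order asked, and still so for the second after the job is handed in, with the robot touching nothing.
It also fails if it takes over 61 s, if anything falls off the work surface, if the arm or the gripper's body presses on something with over 40 N, if the wrist force passes 120 N, or if a joint passes its speed limit or range.

## Robot

A 6-joint arm with a two-finger parallel gripper is mounted at the origin on the work surface. World frame = base frame: x ahead of the robot, y to its left, z up, the work surface at z = 0. Lengths are in m, angles in rad, forces in N, time in s.
With the tool pointing down it reaches from about 0.3 to 0.775 m from the base axis. Payload 14.6 kg.
Tool frame: the origin (TCP) lies between the finger pads; the fingertips stand 19 mm ahead of it and the grasp point (between the pads) is the TCP (tip_extent is the distance from the TCP to the fingertips, in m); y points along the fingers, x is the direction in which the jaws open and shut, and the axes are right-handed (so a half turn about y gives the same grasp; the last joint's range is limited). The gripper opens to 94 mm and grips with 3 to 60 N. Pads are 16 mm wide; open, the fingers measure 119 mm over their backs; the gripper's body (75 mm by 177 mm) begins 78 mm behind the grasp point.
Start: joints at [-1.312, 0.3, 1.521, -0, 1.321, -0.067], TCP at [0.176, -0.521, 0.224] pointing down, gripper open.
Joint ranges: [-3.03, 3.03], [-0.79, 2.21], [0.23, 2.52], [-1.04, 4.18], [0, 3.07], [-2.55, 2.55]. Speed limits (rad/s): [2.22, 2.22, 2.57, 3.14, 3.14, 3.14].

## Interface

Orientations are given as [roll, pitch, yaw] about the fixed x, y, z axes, in that order (R = Rz(yaw) Ry(pitch) Rx(roll)).
In Python, from station import * gives the robot as it stands.
- The arm moves only by the shell command python3 -m pendant 'ROWS' [OPENING] [FORCE]. ROWS is a JSON object of lists of equal length, an entry for each row: "translation": the shift along the tool's x, y, z each as a share of 0.5 m, from -1 to 1, a list of three; "rot": the turn, a rotation vector about the tool's x, y, z each as a share of 90 degrees, from -1 to 1, a list of three. In form: {"translation": [[x, y, z], ...], "rot": [[ax, ay, az], ...]}. A call has 1 to 8 rows; each row is the pose to reach, as a shift and turn from the pose measured when the call began, along the tool's axes at that moment; what a row does not reach only later rows make up. A row lasts 1/12 s, in which the tool goes at most 41.7 mm and 7.16 degrees, less where a joint would pass 70% of its speed; a pose out of reach is approached as far as the arm can. A call with a number of a shift or a turn outside -1 to 1 is refused whole. A call with a gripper value outside its range is refused whole. OPENING is the opening, from 0 (shut) to 1 (fully open), set as the call begins (- or left out, the last holds). The fingers move at their own pace and stop on an object; FORCE is the grip in N (left out, the last holds). Time passes only in rows, so rows that repeat a pose let the fingers close. It gives the time, the measured TCP pose, the force and the opening at its end, in the units of the state.
- get_obs(): the state, without advancing time (a new reading comes with each control period).
- camera(name): name is "scene" or "top"; returns the picture (400x640x3 uint8, red, green, blue); there is no depth.
- camera_params(name): a dict with "mtx" (3x3 intrinsics, pixels), "distortion" ([k1, k2, p1, p2, k3] as OpenCV has them; the pictures are not rectified), "view" (4x4, takes a point from world to camera coordinates). Camera axes: x right, y down, z forward; pixel columns grow to the right and rows downward; lengths in m; the calibration is good to about 2 mm. A picture is of the moment at which its call begins. camera_params takes no time and is no camera call.
- hand_in(): hands the job in, once; it reports no verdict.
The state is a dict: "time_s": time; "qpos": joint angles; "joint_vel": joint speeds; "tau": joint torques, N m; "ee_pos": TCP position; "eef_rot": TCP orientation; "force": force on the tool from outside, world axes, zero at the start; "moment": the same for the moment, N m; "grip_width": finger opening in m.
Only numpy, scipy, OpenCV 4.12 (cv2) and the standard library are available. Lean on these libraries where they do the work, as an engineer would, in place of code of your own. Each camera call takes 0.05 s, during which the arm holds its last target.

## Working session

There is one attempt and no reset: what is moved stays moved. The work goes in short steps, Python scripts to look and compute and a shell command to move; the robot and the scene stay as the last step left them, time stands still between calls to the robot, and variables do not carry over. Pictures are saved under pics/ and viewed, and the job is handed in when it is done.

```bash
mkdir -p pics; ls; python3 - <<'E'
from station import *
import cv2
o=get_obs();print({k:o[k] for k in('time_s','ee_pos','eef_rot','force','grip_width')})
for n in('scene','top'):
    im=camera(n);cv2.imwrite(f'pics/{n}0.png',im[:,:,::-1]);p=camera_params(n);print(n,p)
E
```

```text
pics
{'time_s': 0.0, 'ee_pos': array([ 0.17596452, -0.52083774,  0.22388339]), 'eef_rot': array([-1.57070712e+00,  1.16838937e-03, -1.24495419e+00]), 'force': array([-0.84145757,  0.12416061, -0.73025763]), 'grip_width': 0.09380805918698133}
scene {'mtx': array([[493.79295476,   0.        , 321.98873057],
       [  0.        , 493.79295476, 201.87523403],
       [  0.        ,   0.        ,   1.        ]]), 'distortion': array([0.0117232, 0.       , 0.       , 0.       , 0.       ]), 'view': array([[-0.22286839,  0.97484363,  0.0030964 ,  0.09868358],
       [ 0.61362127,  0.14275255, -0.77658911, -0.31688818],
       [-0.75749496, -0.17117715, -0.62999982,  1.63667789],
       [ 0.        ,  0.        ,  0.        ,  1.        ]])}
top {'mtx': array([[386.46006395,   0.        , 317.28014513],
       [  0.        , 386.46006395, 198.82184616],
       [  0.        ,   0.        ,   1.        ]]), 'distortion': array([-0.03419668,  0.        ,  0.        ,  0.        ,  0.        ]), 'view': array([[-0.00283649, -0.99996099,  0.00836444,  0.04479553],
       [-0.98051959,  0.00113835, -0.19641803,  0.55628247],
       [ 0.19640084, -0.00875863, -0.98048457,  1.0114893 ],
       [ 0.        ,  0.        ,  0.        ,  1.        ]])}
```

View pics/scene0.png

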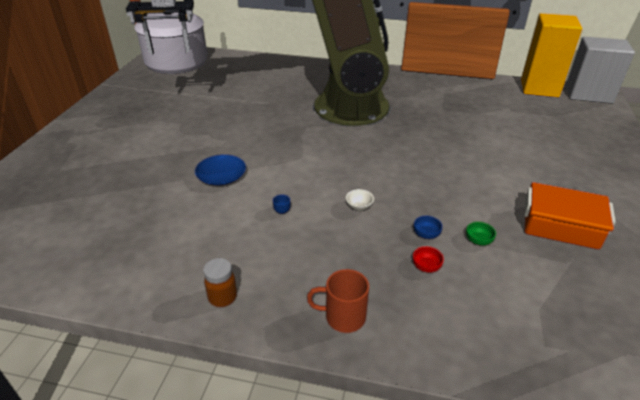

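View pics/top0.png

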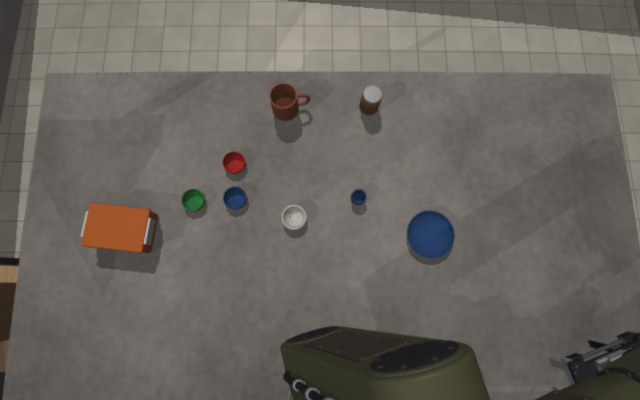

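The candidates in the top view are:
- Blue round parts: large (431,235), middle (235,198) and small (358,198).
- Look-alikes of the middle lid: green (193,200) and red (234,163).
- White dish at (294,217).

The blue ones are the targets, so I'll crop and measure those.

```bash
cat > h.py <<'E'
from station import *
import cv2, numpy as np
from scipy.optimize import least_squares
def ray(n,uv,z):
    p=camera_params(n);u=cv2.undistortPoints(np.float64(uv).reshape(-1,1,2),p['mtx'],p['distortion']).reshape(-1,2)
    R=p['view'][:3,:3];t=p['view'][:3,3];c=-R.T@t
    d=np.c_[u,np.ones(len(u))]@R
    return c+d*((z-c[2])/d[:,2])[:,None]
def blobs(n,im,kind='blue',amin=60):
    h=cv2.cvtColor(im,cv2.COLOR_RGB2HSV)
    m=cv2.inRange(h,(100,110,25),(130,255,255)) if kind=='blue' else cv2.inRange(h,(0,0,140),(179,60,255))
    cs,_=cv2.findContours(m,cv2.RETR_EXTERNAL,cv2.CHAIN_APPROX_NONE)
    return [c for c in cs if cv2.contourArea(c)>amin]
def hullxy(n,c,z):
    (x,y),r=cv2.minEnclosingCircle(np.float32(ray(n,cv2.convexHull(c),z)[:,:2]));return x,y,r
E
python3 - <<'E'
from h import *
for n in('top','scene'):
    im=cv2.imread(f'pics/{n}0.png')[:,:,::-1].copy()
    for c in blobs(n,im):
        M=cv2.moments(c);u=(M['m10']/M['m00'],M['m01']/M['m00']);print(n,np.round(u,1),cv2.contourArea(c),[np.round([z,*hullxy(n,c,z)],4) for z in(.024,.026,.036)],cv2.boundingRect(c))
im=cv2.imread('pics/top0.png');cv2.imwrite('pics/crop0.png',cv2.resize(im[140:270,170:470],(780,338),interpolation=cv2.INTER_CUBIC))
E
```

```text
top [430.4 234.2] 1640.5 [array([ 0.024 ,  0.4618, -0.2734,  0.066 ]), array([ 0.026 ,  0.4616, -0.2728,  0.0659]), array([ 0.036 ,  0.4605, -0.2698,  0.0653])] (408, 211, 46, 47)
top [358.3 196.8] 142.0 [array([ 0.024 ,  0.5686, -0.073 ,  0.0215]), array([ 0.026 ,  0.5681, -0.0728,  0.0215]), array([ 0.036 ,  0.5661, -0.0716,  0.0213])] (352, 190, 14, 15)
top [234.3 197.6] 355.0 [array([0.024 , 0.5661, 0.2794, 0.0323]), array([0.026 , 0.5657, 0.279 , 0.0322]), array([0.036 , 0.5636, 0.2769, 0.0319])] (223, 187, 23, 22)
scene [427.2 226.7] 478.0 [array([0.024 , 0.5747, 0.2807, 0.0395]), array([0.026 , 0.5771, 0.2806, 0.0394]), array([0.036 , 0.5886, 0.2799, 0.0389])] (414, 216, 28, 23)
scene [281.3 203.3] 231.0 [array([ 0.024 ,  0.5694, -0.0725,  0.0345]), array([ 0.026 ,  0.5717, -0.0717,  0.0344]), array([ 0.036 ,  0.5834, -0.0677,  0.0339])] (273, 195, 17, 18)
scene [220.1 169.4] 1132.5 [array([ 0.024 ,  0.4672, -0.2719,  0.0703]), array([ 0.026 ,  0.4698, -0.2706,  0.0701]), array([ 0.036 ,  0.4828, -0.264 ,  0.0692])] (195, 155, 51, 30)
```

View pics/crop0.png

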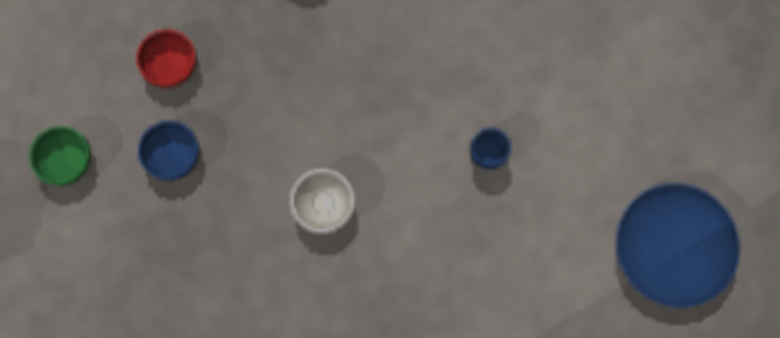

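The targets are confirmed: the blue middle lid is at (235,198), clear of the green and red ones. At their rim heights:
- Large: (0.462, −0.273)
- Middle: (0.566, 0.279)
- Small: (0.566, −0.072)

For the middle lid I'll set the jaws at yaw −0.785. That keeps both fingers away from the red lid (+x) and the green lid (+y). The tips stay high on the skirt, so they clear the larger lid's wall when I set it down.

```bash
cat > d.py <<'E'
import sys
from h import *
from scipy.spatial.transform import Rotation as Ro
x,y,z,yaw=map(float,sys.argv[1:5]);o=get_obs()
R=Ro.from_euler('xyz',o['eef_rot']);T=Ro.from_euler('xyz',[-np.pi/2,0,yaw])
d=np.array([x,y,z])-o['ee_pos']
print('t',round(float(o['time_s']),2),'ee',o['ee_pos'].round(4),'rpy',o['eef_rot'].round(3),'F',np.round(o['force'],1),'w',round(float(o['grip_width']),4),'dist',np.linalg.norm(d).round(3))
print('tr',(R.inv().apply(d)/.5).round(4).tolist(),'rot',((R.inv()*T).as_rotvec()/(np.pi/2)).round(4).tolist())
E
python3 d.py 0.38 -0.1 0.2 -0.785;python3 d.py 0.566 0.279 0.13 -0.785
```

```text
t 0.1 ee [ 0.176  -0.5209  0.2239] rpy [-1.571e+00  1.000e-03 -1.245e+00] F [-0.3  0.1  0.4] w 0.0939 dist 0.468
tr [-0.6668, 0.0486, 0.656] rot [-0.0002, -0.2928, -0.0006]
t 0.1 ee [ 0.176  -0.5209  0.2239] rpy [-1.571e+00  1.000e-03 -1.245e+00] F [-0.3  0.1  0.4] w 0.0939 dist 0.895
tr [-1.2657, 0.1893, 1.251] rot [-0.0002, -0.2928, -0.0006]
```

```bash
python3 -m pendant '{"translation":[[-0.05,0,0.05],[-0.12,0,0.12],[-0.2,0,0.2],[-0.28,0,0.28],[-0.36,0,0.36],[-0.44,0,0.44],[-0.52,0,0.52],[-0.58,0.04,0.58]],"rot":[[0,-0.03,0],[0,-0.06,0],[0,-0.1,0],[0,-0.14,0],[0,-0.18,0],[0,-0.22,0],[0,-0.26,0],[0,-0.29,0]]}' 0.9; python3 d.py 0.566 0.279 0.13 -0.785
```

```text
time_s: 0.77
ee_pos: [0.3213, -0.2265, 0.2183]
eef_rot: [-1.57, -0.001, -0.787]
force: [1.3, -0.7, -0.2]
grip_width: 0.0849
t 0.77 ee [ 0.3213 -0.2265  0.2183] rpy [-1.57e+00 -1.00e-03 -7.87e-01] F [ 1.3 -0.7 -0.2] w 0.0849 dist 0.569
tr [-0.3703, 0.1771, 1.0604] rot [-0.0004, -0.001, 0.0005]
```

```bash
python3 -m pendant '{"translation":[[-0.03,0.01,0.08],[-0.06,0.02,0.16],[-0.08,0.04,0.24],[-0.11,0.05,0.32],[-0.14,0.07,0.4],[-0.17,0.08,0.48],[-0.19,0.09,0.56],[-0.22,0.11,0.63]],"rot":[[0,0,0],[0,0,0],[0,0,0],[0,0,0],[0,0,0],[0,0,0],[0,0,0],[0,0,0]]}' 0.9; python3 d.py 0.566 0.279 0.13 -0.785
```

```text
time_s: 1.43
ee_pos: [0.4648, 0.0695, 0.1653]
eef_rot: [-1.569, -0.002, -0.786]
force: [0.8, -0.9, -0.2]
grip_width: 0.0847
t 1.43 ee [0.4648 0.0695 0.1653] rpy [-1.569 -0.002 -0.786] F [ 0.8 -0.9 -0.2] w 0.0847 dist 0.235
tr [-0.1536, 0.0709, 0.439] rot [-0.001, -0.0008, 0.001]
```

```bash
python3 -m pendant '{"translation":[[-0.03,0.01,0.08],[-0.06,0.02,0.16],[-0.08,0.03,0.24],[-0.11,0.05,0.32],[-0.14,0.06,0.4],[-0.154,0.071,0.439],[-0.154,0.071,0.439],[-0.154,0.071,0.439]],"rot":[[0,0,0],[0,0,0],[0,0,0],[0,0,0],[0,0,0],[0,0,0],[0,0,0],[0,0,0]]}' 0.9; python3 d.py 0.566 0.279 0.033 -0.785
python3 - <<'E'
from h import *
im=camera('top');cv2.imwrite('pics/t1.png',cv2.resize(im[110:270,140:340,::-1],(800,640))[:600]);
im=camera('scene');cv2.imwrite('pics/s1.png',cv2.resize(im[120:300,340:540,::-1],(660,594)))
E
```

```text
time_s: 2.1
ee_pos: [0.5654, 0.2799, 0.1285]
eef_rot: [-1.571, -0.001, -0.785]
force: [-0.1, -0.7, -0.1]
grip_width: 0.0844
t 2.1 ee [0.5654 0.2799 0.1285] rpy [-1.571e+00 -1.000e-03 -7.850e-01] F [-0.1 -0.7 -0.1] w 0.0844 dist 0.095
tr [0.002, 0.191, -0.0004] rot [0.0004, 0.0003, 0.0006]
```

View pics/s1.png

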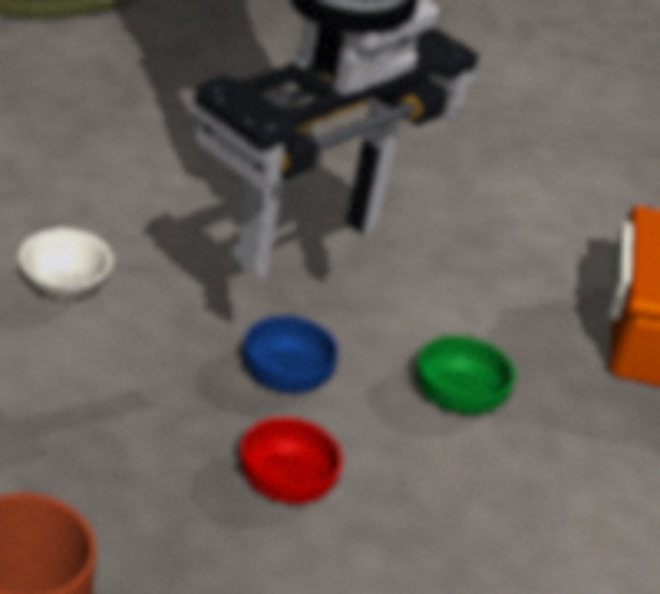

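The scene crop shows the open gripper above the blue lid at (290,355), with clear floor on both sides where the fingers will come down. I'll descend in two stages.

```bash
python3 -m pendant '{"translation":[[0.001,0.04,0],[0.002,0.08,0],[0.002,0.11,0],[0.002,0.14,0],[0.002,0.165,0],[0.002,0.18,0],[0.002,0.19,0],[0.002,0.191,0]],"rot":[[0,0,0],[0,0,0],[0,0,0],[0,0,0],[0,0,0],[0,0,0],[0,0,0],[0,0,0]]}' 0.9; python3 d.py 0.566 0.279 0.033 -0.785
python3 - <<'E'
from h import *
im=camera('top');cv2.imwrite('pics/t2.png',cv2.resize(im[130:250,160:320,::-1],(800,600)));
im=camera('scene');cv2.imwrite('pics/s2.png',cv2.resize(im[170:290,370:530,::-1],(800,600)))
E
```

```text
time_s: 2.87
ee_pos: [0.5663, 0.2773, 0.0339]
eef_rot: [-1.57, -0.001, -0.787]
force: [-0.5, 0.4, -0.4]
grip_width: 0.0844
t 2.87 ee [0.5663 0.2773 0.0339] rpy [-1.57e+00 -1.00e-03 -7.87e-01] F [-0.5  0.4 -0.4] w 0.0844 dist 0.002
tr [-0.0029, 0.0018, 0.002] rot [-0.0002, -0.0013, 0.0008]
```

View pics/s2.png

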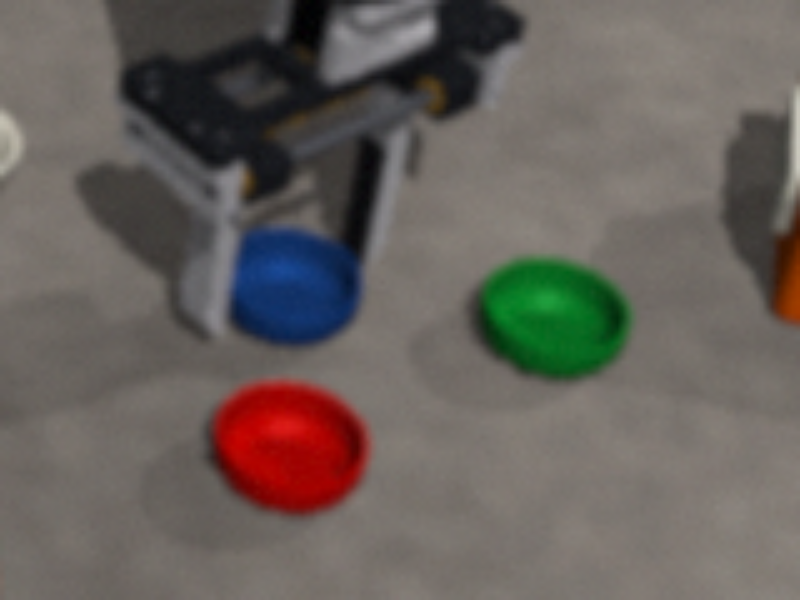

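View pics/t2.png

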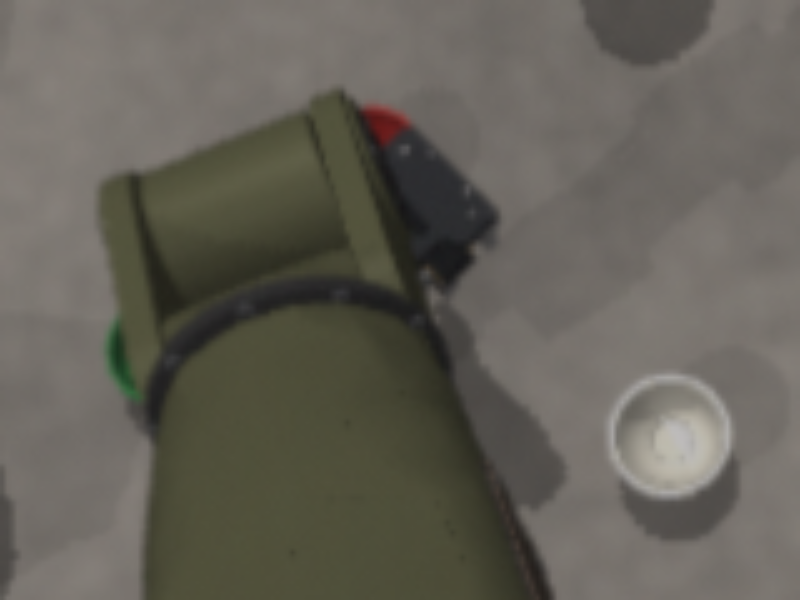

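The lid sits between the two fingers at (295,285), and red and green are clear. I'll close with a moderate grip.

```bash
python3 -m pendant '{"translation":[[-0.002,0.001,0.002],[-0.002,0.001,0.002],[-0.002,0.001,0.002],[-0.002,0.001,0.002],[-0.002,0.001,0.002],[-0.002,0.001,0.002]],"rot":[[0,0,0],[0,0,0],[0,0,0],[0,0,0],[0,0,0],[0,0,0]]}' 0.4 15; python3 d.py 0.566 0.279 0.12 -0.785
```

```text
time_s: 3.47
ee_pos: [0.5669, 0.2793, 0.0349]
eef_rot: [-1.568, -0.002, -0.787]
force: [-1.6, 1.7, 5.3]
grip_width: 0.0667
t 3.47 ee [0.5669 0.2793 0.0349] rpy [-1.568 -0.002 -0.787] F [-1.6  1.7  5.3] w 0.0667 dist 0.085
tr [-0.0005, -0.1701, -0.0013] rot [-0.0015, -0.001, 0.0013]
```

Width is 66.7 mm, so it's gripped on the skirt. Lifting.

```bash
python3 -m pendant '{"translation":[[0,0,0],[0,0,0],[0,-0.01,0],[0,-0.03,0],[0,-0.06,0],[0,-0.1,0],[0,-0.14,0],[0,-0.17,0]],"rot":[[0,0,0],[0,0,0],[0,0,0],[0,0,0],[0,0,0],[0,0,0],[0,0,0],[0,0,0]]}'; python3 d.py 0.462 -0.273 0.12 -0.785
python3 - <<'E'
from h import *
im=camera('scene');cv2.imwrite('pics/s3.png',cv2.resize(im[140:290,340:540,::-1],(800,600)))
E
```

```text
time_s: 4.13
ee_pos: [0.567, 0.2793, 0.1224]
eef_rot: [-1.567, -0.003, -0.787]
force: [0.2, -0.2, -2.1]
grip_width: 0.0665
t 4.13 ee [0.567  0.2793 0.1224] rpy [-1.567 -0.003 -0.787] F [ 0.2 -0.2 -2.1] w 0.0665 dist 0.562
tr [0.6338, 0.0029, -0.9288] rot [-0.0025, -0.001, 0.0017]
```

View pics/s3.png

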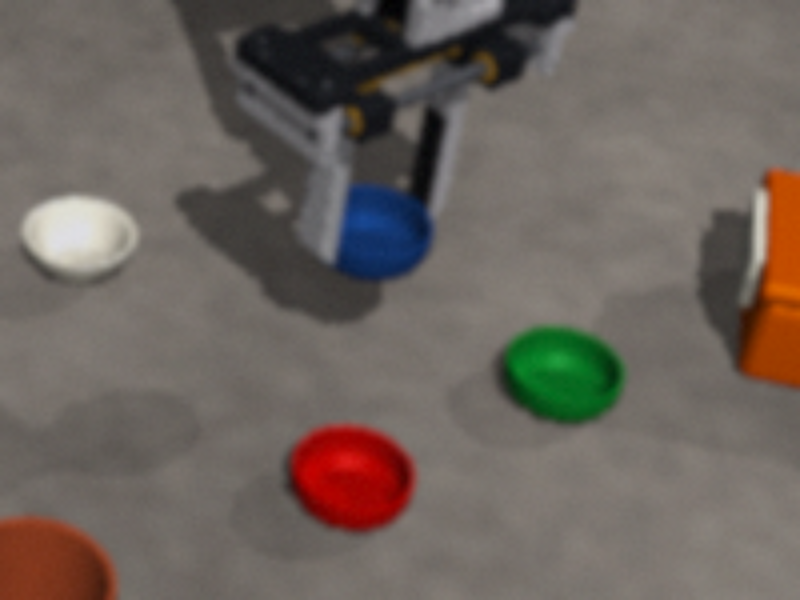

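The lid is held level at (380,230), and the red and green lids have not moved. Carrying it to the largest lid.

```bash
python3 -m pendant '{"translation":[[0.02,0,-0.03],[0.06,0,-0.08],[0.1,0,-0.14],[0.14,0,-0.2],[0.18,0,-0.26],[0.22,0,-0.32],[0.26,0,-0.38],[0.3,0,-0.44]],"rot":[[0,0,0],[0,0,0],[0,0,0],[0,0,0],[0,0,0],[0,0,0],[0,0,0],[0,0,0]]}'; python3 d.py 0.462 -0.273 0.12 -0.785
```

```text
time_s: 4.85
ee_pos: [0.5174, 0.0166, 0.1243]
eef_rot: [-1.563, -0.004, -0.787]
force: [0.4, -0.7, -1.5]
grip_width: 0.0663
t 4.85 ee [0.5174 0.0166 0.1243] rpy [-1.563 -0.004 -0.787] F [ 0.4 -0.7 -1.5] w 0.0663 dist 0.295
tr [0.3317, 0.0064, -0.4876] rot [-0.0048, -0.001, 0.0027]
```

```bash
python3 -m pendant '{"translation":[[0.04,0,-0.06],[0.08,0,-0.12],[0.13,0,-0.19],[0.18,0.002,-0.26],[0.23,0.004,-0.34],[0.28,0.006,-0.41],[0.31,0.006,-0.46],[0.325,0.006,-0.48]],"rot":[[0,0,0],[0,0,0],[0,0,0],[-0.004,0,0.002],[-0.005,0,0.003],[-0.005,0,0.003],[-0.005,0,0.003],[-0.005,0,0.003]]}'; python3 d.py 0.462 -0.273 0.12 -0.785
```

```text
time_s: 5.52
ee_pos: [0.4607, -0.2721, 0.1201]
eef_rot: [-1.572, -0.0, -0.79]
force: [-0.4, -0.2, -0.5]
grip_width: 0.0661
t 5.52 ee [ 0.4607 -0.2721  0.1201] rpy [-1.572 -0.    -0.79 ] F [-0.4 -0.2 -0.5] w 0.0661 dist 0.002
tr [0.0031, 0.0003, 0.0006] rot [0.0006, -0.003, 0.0]
```

```bash
python3 -m pendant '{"translation":[[0.005,0,-0.006],[0.005,0,-0.006],[0.005,0,-0.006]],"rot":[[0,0,0],[0,0,0],[0,0,0]]}'; python3 d.py 0.462 -0.273 0.06 -0.785
python3 - <<'E'
from h import *
im=camera('scene');cv2.imwrite('pics/s4.png',cv2.resize(im[80:230,130:330,::-1],(800,600)))
im=camera('top');cv2.imwrite('pics/t4.png',cv2.resize(im[160:310,330:530,::-1],(800,600)))
E
```

```text
time_s: 5.77
ee_pos: [0.4605, -0.2751, 0.12]
eef_rot: [-1.572, 0.0, -0.789]
force: [0.4, 0.1, -1.0]
grip_width: 0.0668
t 5.77 ee [ 0.4605 -0.2751  0.12  ] rpy [-1.572  0.    -0.789] F [ 0.4  0.1 -1. ] w 0.0668 dist 0.06
tr [-0.0008, 0.1201, 0.0051] rot [0.0006, -0.0028, -0.0003]
```

View pics/s4.png

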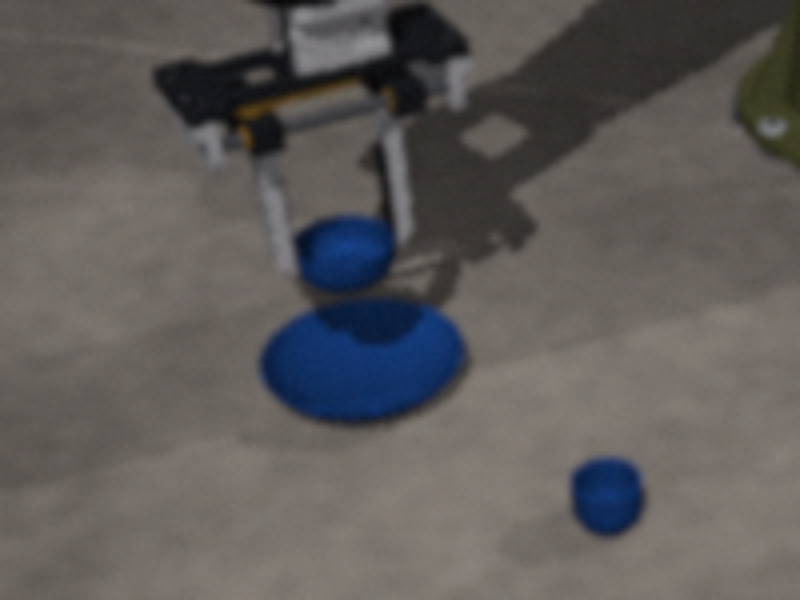

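View pics/t4.png

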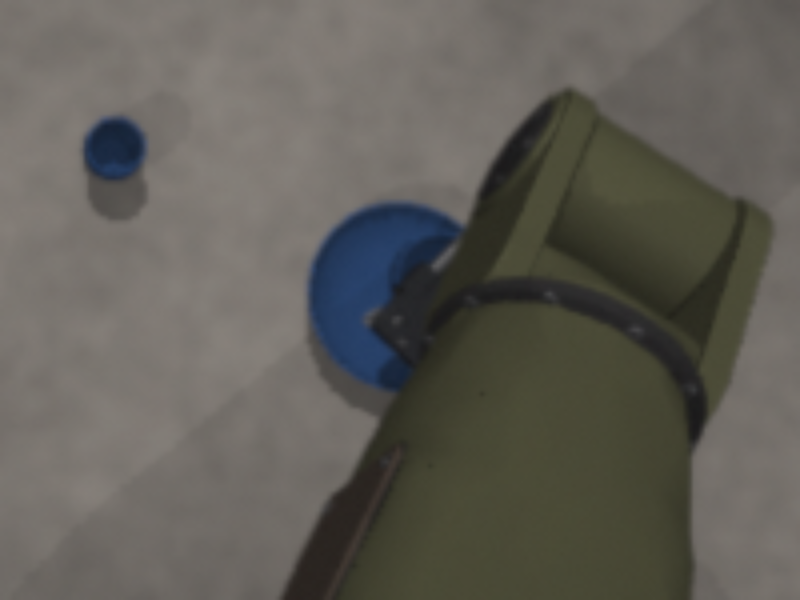

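The scene crop shows the lid level at (347,250), above and behind the large lid at (362,360), as expected from its height. Lowering to just above the rim and checking the horizontal offset.

```bash
python3 -m pendant '{"translation":[[0,0.02,0],[0,0.05,0.001],[0,0.08,0.002],[0,0.1,0.002],[0,0.113,0.002],[0,0.113,0.002]],"rot":[[0,0,0],[0,0,0],[0,0,0],[0,0,0],[0,0,0],[0,0,0]]}'; python3 d.py 0.462 -0.273 0.045 -0.785
python3 - <<'E'
from h import *
im=camera('scene');cv2.imwrite('pics/s5.png',cv2.resize(im[125:215,160:280,::-1],(800,600)))
E
```

```text
time_s: 6.37
ee_pos: [0.4611, -0.2732, 0.0622]
eef_rot: [-1.572, 0.002, -0.787]
force: [0.1, -0.8, -0.6]
grip_width: 0.0663
t 6.37 ee [ 0.4611 -0.2732  0.0622] rpy [-1.572  0.002 -0.787] F [ 0.1 -0.8 -0.6] w 0.0663 dist 0.017
tr [0.0012, 0.0344, 0.0016] rot [0.0008, -0.0016, -0.0015]
```

View pics/s5.png

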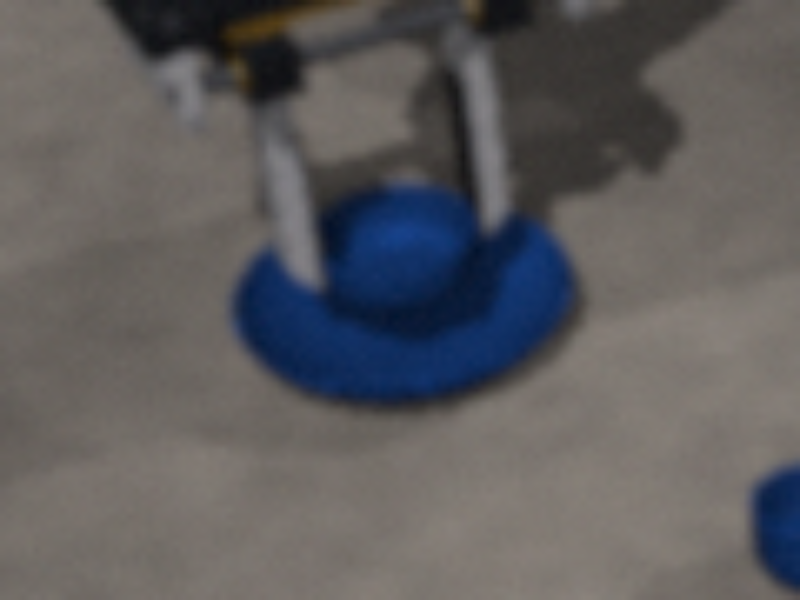

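Centred: middle at column 402, large at 407, which is about 2 mm apart. Lowering gently and watching the force.

```bash
python3 -m pendant '{"translation":[[0.001,0.01,0],[0.001,0.02,0],[0.001,0.028,0],[0.001,0.035,0],[0.001,0.04,0],[0.001,0.04,0]],"rot":[[0,0,0],[0,0,0],[0,0,0],[0,0,0],[0,0,0],[0,0,0]]}'; python3 d.py 0.462 -0.273 0.0375 -0.785
```

```text
time_s: 6.92
ee_pos: [0.4615, -0.2738, 0.0427]
eef_rot: [-1.572, 0.002, -0.788]
force: [-0.6, 1.1, -1.1]
grip_width: 0.0663
t 6.92 ee [ 0.4615 -0.2738  0.0427] rpy [-1.572  0.002 -0.788] F [-0.6  1.1 -1.1] w 0.0663 dist 0.005
tr [-0.0004, 0.0104, 0.0018] rot [0.0008, -0.0017, -0.0012]
```

```bash
python3 -m pendant '{"translation":[[0,0.002,0],[0,0.004,0],[0,0.006,0],[0,0.008,0],[0,0.008,0]],"rot":[[0,0,0],[0,0,0],[0,0,0],[0,0,0],[0,0,0]]}'; python3 d.py 0.462 -0.273 0.0375 -0.785
```

```text
time_s: 7.33
ee_pos: [0.4615, -0.2738, 0.0386]
eef_rot: [-1.572, 0.002, -0.788]
force: [-1.8, 0.5, -2.0]
grip_width: 0.0664
t 7.33 ee [ 0.4615 -0.2738  0.0386] rpy [-1.572  0.002 -0.788] F [-1.8  0.5 -2. ] w 0.0664 dist 0.001
tr [-0.0004, 0.0021, 0.0019] rot [0.0008, -0.0018, -0.0012]
```

```bash
python3 -m pendant '{"translation":[[0,0.001,0],[0,0.002,0],[0,0.003,0],[0,0.003,0]],"rot":[[0,0,0],[0,0,0],[0,0,0],[0,0,0]]}'; python3 d.py 0.462 -0.273 0.0365 -0.785
```

```text
time_s: 7.67
ee_pos: [0.4615, -0.2738, 0.0378]
eef_rot: [-1.572, 0.002, -0.788]
force: [-5.1, 2.9, 9.9]
grip_width: 0.0665
t 7.67 ee [ 0.4615 -0.2738  0.0378] rpy [-1.572  0.002 -0.788] F [-5.1  2.9  9.9] w 0.0665 dist 0.002
tr [-0.0004, 0.0026, 0.0019] rot [0.0008, -0.0017, -0.0012]
```

Contact shows at 10 N and z 0.0378, the height I predicted for the floor. Opening slightly to about 74 mm.

```bash
python3 -m pendant '{"translation":[[0,0,0],[0,0,0],[0,0,0],[0,0,0]],"rot":[[0,0,0],[0,0,0],[0,0,0],[0,0,0]]}' 0.79; python3 -m pendant '{"translation":[[0,-0.01,0],[0,-0.03,0],[0,-0.06,0],[0,-0.1,0],[0,-0.14,0],[0,-0.18,0],[0,-0.2,0]],"rot":[[0,0,0],[0,0,0],[0,0,0],[0,0,0],[0,0,0],[0,0,0],[0,0,0]]}' ;python3 d.py 0.566 -0.072 0.13 -0.785
python3 - <<'E'
from h import *
im=camera('scene');cv2.imwrite('pics/s6.png',cv2.resize(im[125:215,160:280,::-1],(800,600)))
E
```

```text
time_s: 8.0
ee_pos: [0.4615, -0.2738, 0.0378]
eef_rot: [-1.572, 0.002, -0.788]
force: [0.2, -0.2, -0.2]
grip_width: 0.074
time_s: 8.58
ee_pos: [0.4624, -0.2743, 0.141]
eef_rot: [-1.571, -0.002, -0.788]
force: [-0.6, -1.0, 0.6]
grip_width: 0.0744
t 8.58 ee [ 0.4624 -0.2743  0.141 ] rpy [-1.571 -0.002 -0.788] F [-0.6 -1.   0.6] w 0.0744 dist 0.228
tr [-0.1406, 0.0215, 0.4323] rot [0.0004, -0.0017, 0.0011]
```

View pics/s6.png

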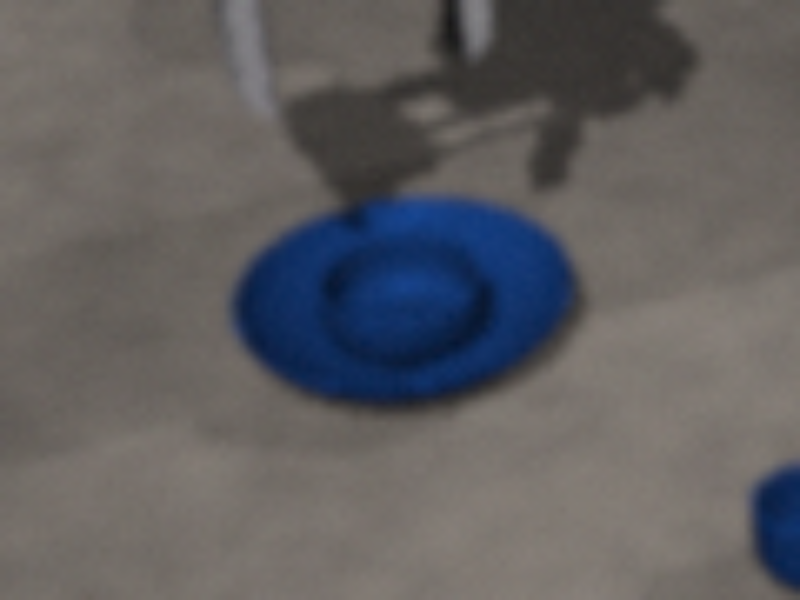

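The middle lid sits level in the largest, at (408,302) against the large lid's (407,300). Next is the small lid at (0.566, −0.072), which I'll approach with the same yaw.

```bash
python3 -m pendant '{"translation":[[-0.03,0.004,0.08],[-0.05,0.008,0.16],[-0.08,0.012,0.24],[-0.1,0.016,0.32],[-0.13,0.02,0.4],[-0.14,0.021,0.432],[-0.14,0.021,0.432],[-0.14,0.021,0.432]],"rot":[[0,0,0],[0,0,0],[0,0,0],[0,0,0],[0,0,0],[0,0,0],[0,0,0],[0,0,0]]}' 0.79; python3 d.py 0.566 -0.072 0.045 -0.785
```

```text
time_s: 9.3
ee_pos: [0.5664, -0.0717, 0.1302]
eef_rot: [-1.572, -0.002, -0.786]
force: [-0.6, -0.4, 1.0]
grip_width: 0.0745
t 9.3 ee [ 0.5664 -0.0717  0.1302] rpy [-1.572 -0.002 -0.786] F [-0.6 -0.4  1. ] w 0.0745 dist 0.085
tr [-0.0006, 0.1704, -0.0007] rot [0.0007, -0.0004, 0.0015]
```

```bash
python3 -m pendant '{"translation":[[0,0.03,0],[0,0.07,0],[0,0.11,0],[0,0.14,0],[0,0.16,0],[0,0.17,0],[0,0.17,0],[0,0.17,0]],"rot":[[0,0,0],[0,0,0],[0,0,0],[0,0,0],[0,0,0],[0,0,0],[0,0,0],[0,0,0]]}'; python3 d.py 0.566 -0.072 0.045 -0.785
python3 - <<'E'
from h import *
im=camera('scene');cv2.imwrite('pics/s7.png',cv2.resize(im[155:245,220:340,::-1],(800,600)))
E
```

```text
time_s: 9.97
ee_pos: [0.5666, -0.0724, 0.0457]
eef_rot: [-1.572, -0.003, -0.786]
force: [0.4, -0.1, 0.6]
grip_width: 0.0744
t 9.97 ee [ 0.5666 -0.0724  0.0457] rpy [-1.572 -0.003 -0.786] F [ 0.4 -0.1  0.6] w 0.0744 dist 0.001
tr [-0.0015, 0.0015, -0.0002] rot [0.0005, -0.0008, 0.0018]
```

View pics/s7.png

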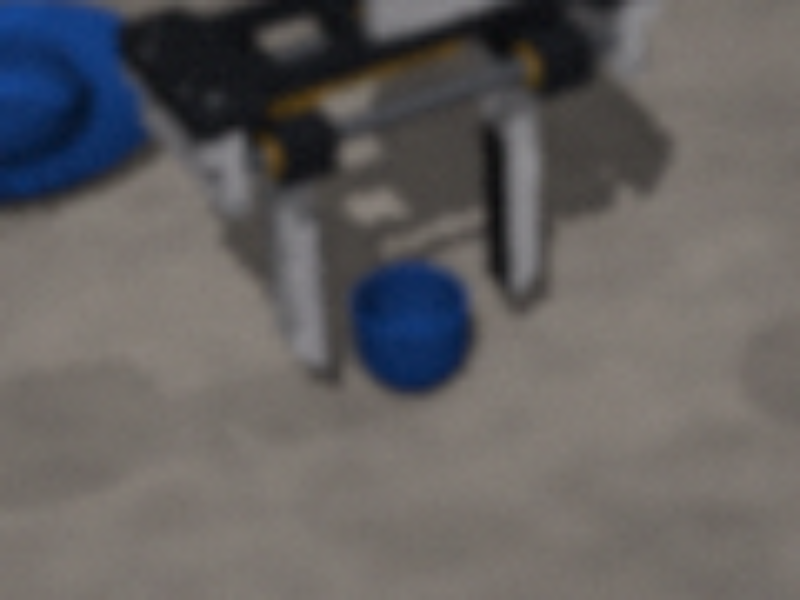

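The small lid's rim at (412,290) is centred between the fingers. Closing.

```bash
python3 -m pendant '{"translation":[[-0.001,0.001,0],[-0.001,0.001,0],[-0.001,0.001,0],[-0.001,0.001,0],[-0.001,0.001,0],[-0.001,0.001,0],[-0.001,0.001,0]],"rot":[[0,0,0],[0,0,0],[0,0,0],[0,0,0],[0,0,0],[0,0,0],[0,0,0]]}' 0.3 12; python3 d.py 0.566 -0.072 0.13 -0.785
```

```text
time_s: 10.6
ee_pos: [0.5665, -0.0719, 0.0457]
eef_rot: [-1.571, -0.003, -0.786]
force: [-0.2, 0.3, 2.3]
grip_width: 0.044
t 10.6 ee [ 0.5665 -0.0719  0.0457] rpy [-1.571 -0.003 -0.786] F [-0.2  0.3  2.3] w 0.044 dist 0.084
tr [-0.0001, -0.1686, -0.0009] rot [0.0002, -0.0006, 0.0022]
```

```bash
python3 -m pendant '{"translation":[[0,0,0],[0,-0.01,0],[0,-0.03,0],[0,-0.06,0],[0,-0.1,0],[0,-0.14,0],[0,-0.17,0],[0,-0.17,0]],"rot":[[0,0,0],[0,0,0],[0,0,0],[0,0,0],[0,0,0],[0,0,0],[0,0,0],[0,0,0]]}'; python3 d.py 0.4615 -0.2735 0.13 -0.785
python3 - <<'E'
from h import *
im=camera('scene');cv2.imwrite('pics/s8.png',cv2.resize(im[105:225,160:320,::-1],(800,600)))
# blob of nested middle inner: measure large ellipse & held lid
for c in blobs('scene',im): print(cv2.boundingRect(c),cv2.contourArea(c),hullxy('scene',c,.024))
E
```

```text
time_s: 11.27
ee_pos: [0.5677, -0.072, 0.1347]
eef_rot: [-1.568, -0.008, -0.786]
force: [0.0, 0.4, 0.1]
grip_width: 0.0441
t 11.27 ee [ 0.5677 -0.072   0.1347] rpy [-1.568 -0.008 -0.786] F [0.  0.4 0.1] w 0.0441 dist 0.228
tr [0.135, 0.0092, -0.4351] rot [-0.0018, -0.0006, 0.0052]
(272, 165, 17, 20) 252.5 (0.45304933190345764, -0.10793985426425934, 0.04398897662758827)
(195, 155, 51, 30) 1132.5 (0.4672476649284363, -0.2718781530857086, 0.07030431181192398)
```

View pics/s8.png

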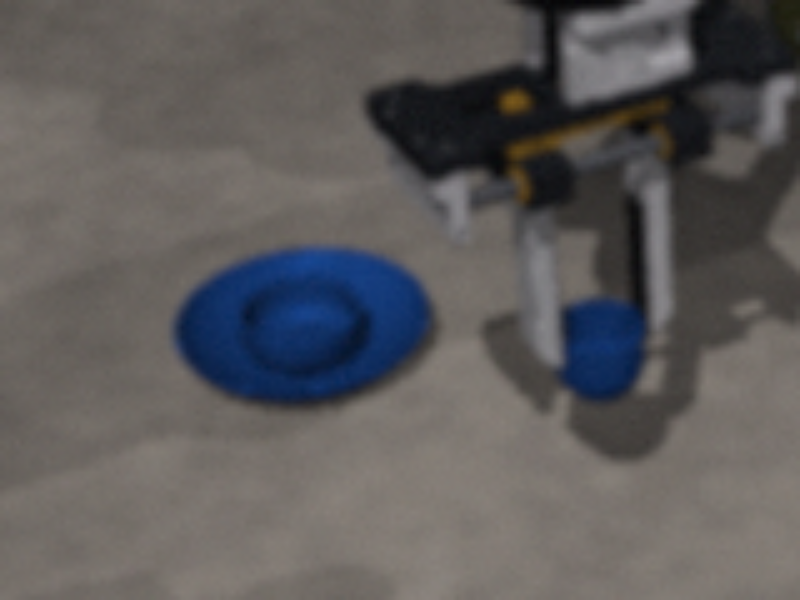

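Small lid is held level at (600,348), and the nest's blob is unchanged. Carrying it to the nest.

```bash
python3 -m pendant '{"translation":[[0.02,0,-0.05],[0.04,0,-0.12],[0.06,0,-0.19],[0.08,0,-0.26],[0.1,0.004,-0.33],[0.12,0.008,-0.39],[0.133,0.009,-0.425],[0.135,0.009,-0.435]],"rot":[[0,0,0],[0,0,0],[0,0,0],[-0.001,0,0.002],[-0.002,0,0.004],[-0.002,0,0.005],[-0.002,0,0.005],[-0.002,0,0.005]]}'; python3 d.py 0.4615 -0.2738 0.07 -0.785
```

```text
time_s: 11.98
ee_pos: [0.4592, -0.2754, 0.127]
eef_rot: [-1.573, 0.003, -0.789]
force: [0.2, 1.0, -0.1]
grip_width: 0.0439
t 11.98 ee [ 0.4592 -0.2754  0.127 ] rpy [-1.573  0.003 -0.789] F [ 0.2  1.  -0.1] w 0.0439 dist 0.057
tr [0.0014, 0.114, 0.0058] rot [0.0013, -0.0024, -0.002]
```

```bash
python3 -m pendant '{"translation":[[0,0.01,0.003],[0.001,0.03,0.005],[0.001,0.05,0.006],[0.001,0.075,0.006],[0.001,0.095,0.006],[0.001,0.1,0.006],[0.001,0.1,0.006]],"rot":[[0,0,0],[0.001,-0.002,-0.002],[0.001,-0.002,-0.002],[0.001,-0.002,-0.002],[0.001,-0.002,-0.002],[0.001,-0.002,-0.002],[0.001,-0.002,-0.002]]}'; python3 d.py 0.4615 -0.2738 0.056 -0.785
python3 - <<'E'
from h import *
im=camera('scene');cv2.imwrite('pics/s9.png',cv2.resize(im[125:215,160:280,::-1],(800,600)))
E
```

```text
time_s: 12.57
ee_pos: [0.4613, -0.2728, 0.0758]
eef_rot: [-1.572, 0.002, -0.785]
force: [-0.6, -0.0, -0.4]
grip_width: 0.0442
t 12.57 ee [ 0.4613 -0.2728  0.0758] rpy [-1.572  0.002 -0.785] F [-0.6 -0.  -0.4] w 0.0442 dist 0.02
tr [0.0017, 0.0396, -0.0012] rot [0.0005, 0.0002, -0.0013]
```

View pics/s9.png

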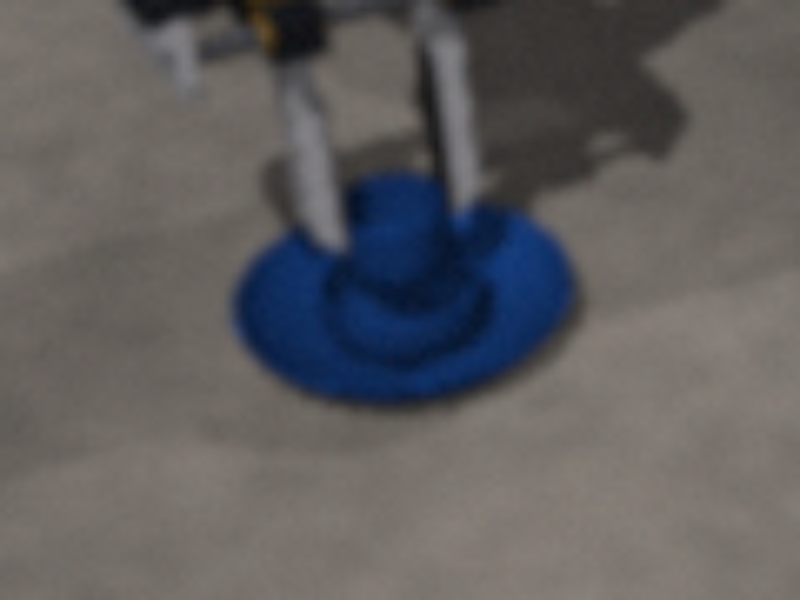

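The small lid at column 402 against the middle's 408 matches the perspective shift of the raised part; the middle lid looked the same before it was set down. Lowering.

```bash
python3 -m pendant '{"translation":[[0.001,0.01,-0.001],[0.001,0.02,-0.001],[0.001,0.03,-0.001],[0.001,0.036,-0.001],[0.001,0.04,-0.001],[0.001,0.04,-0.001]],"rot":[[0,0,0],[0,0,0],[0,0,0],[0,0,0],[0,0,0],[0,0,0]]}'; python3 d.py 0.4615 -0.2738 0.052 -0.785
```

```text
time_s: 13.12
ee_pos: [0.4614, -0.2737, 0.0561]
eef_rot: [-1.572, 0.001, -0.785]
force: [0.4, 0.1, 0.3]
grip_width: 0.0439
t 13.12 ee [ 0.4614 -0.2737  0.0561] rpy [-1.572e+00  1.000e-03 -7.850e-01] F [0.4 0.1 0.3] w 0.0439 dist 0.004
tr [0.0002, 0.0082, 0.0001] rot [0.0005, -0.0, -0.0009]
```

```bash
python3 -m pendant '{"translation":[[0,0.002,0],[0,0.004,0],[0,0.006,0],[0,0.007,0],[0,0.007,0]],"rot":[[0,0,0],[0,0,0],[0,0,0],[0,0,0],[0,0,0]]}'; python3 d.py 0.4615 -0.2738 0.0515 -0.785
```

```text
time_s: 13.53
ee_pos: [0.4614, -0.2738, 0.0526]
eef_rot: [-1.572, 0.001, -0.785]
force: [-0.3, 0.1, -0.9]
grip_width: 0.0441
t 13.53 ee [ 0.4614 -0.2738  0.0526] rpy [-1.572e+00  1.000e-03 -7.850e-01] F [-0.3  0.1 -0.9] w 0.0441 dist 0.001
tr [0.0002, 0.0022, 0.0001] rot [0.0005, -0.0, -0.0009]
```

```bash
python3 -m pendant '{"translation":[[0,0.001,0],[0,0.0015,0],[0,0.002,0],[0,0.002,0]],"rot":[[0,0,0],[0,0,0],[0,0,0],[0,0,0]]}'; python3 d.py 0.4615 -0.2738 0.051 -0.785
```

```text
time_s: 13.87
ee_pos: [0.4614, -0.2738, 0.0517]
eef_rot: [-1.572, 0.001, -0.785]
force: [-1.1, 0.7, 1.8]
grip_width: 0.044
t 13.87 ee [ 0.4614 -0.2738  0.0517] rpy [-1.572e+00  1.000e-03 -7.850e-01] F [-1.1  0.7  1.8] w 0.044 dist 0.001
tr [0.0001, 0.0015, 0.0001] rot [0.0005, -0.0, -0.0009]
```

Contact is starting at the predicted height. A further 0.4 mm should seat it.

```bash
python3 -m pendant '{"translation":[[0,0.0005,0],[0,0.001,0],[0,0.001,0]],"rot":[[0,0,0],[0,0,0],[0,0,0]]}'; python3 d.py 0.4615 -0.2738 0.051 -0.785
```

```text
time_s: 14.12
ee_pos: [0.4615, -0.2738, 0.0517]
eef_rot: [-1.571, 0.001, -0.785]
force: [-3.1, 2.0, 6.8]
grip_width: 0.0439
t 14.12 ee [ 0.4615 -0.2738  0.0517] rpy [-1.571e+00  1.000e-03 -7.850e-01] F [-3.1  2.   6.8] w 0.0439 dist 0.001
tr [0.0001, 0.0013, 0.0] rot [0.0004, -0.0, -0.0007]
```

Seated at 6.8 N. Opening and rising.

```bash
python3 -m pendant '{"translation":[[0,0,0],[0,0,0],[0,0,0],[0,0,0]],"rot":[[0,0,0],[0,0,0],[0,0,0],[0,0,0]]}' 0.6; python3 -m pendant '{"translation":[[0,-0.02,0],[0,-0.06,0],[0,-0.12,0],[0,-0.18,0],[0,-0.24,0],[0,-0.3,0],[0,-0.34,0],[0,-0.36,0]],"rot":[[0,0,0],[0,0,0],[0,0,0],[0,0,0],[0,0,0],[0,0,0],[0,0,0],[0,0,0]]}' ;python3 d.py 0.35 0.0 0.23 -0.785
```

```text
time_s: 14.45
ee_pos: [0.4615, -0.2738, 0.0515]
eef_rot: [-1.572, 0.001, -0.785]
force: [0.2, 0.0, -0.3]
grip_width: 0.0564
time_s: 15.12
ee_pos: [0.4622, -0.2741, 0.2352]
eef_rot: [-1.571, -0.003, -0.785]
force: [0.3, -0.1, 0.3]
grip_width: 0.0565
t 15.12 ee [ 0.4622 -0.2741  0.2352] rpy [-1.571 -0.003 -0.785] F [ 0.3 -0.1  0.3] w 0.0565 dist 0.296
tr [-0.5463, 0.0088, 0.2293] rot [-0.0001, 0.0, 0.002]
```

Moving aside so the top camera can see the nest.

```bash
python3 -m pendant '{"translation":[[-0.04,0,0.02],[-0.1,0,0.04],[-0.17,0,0.07],[-0.24,0,0.1],[-0.31,0,0.13],[-0.38,0,0.16],[-0.44,0,0.18],[-0.48,0,0.2]],"rot":[[0,0,0],[0,0,0],[0,0,0],[0,0,0],[0,0,0],[0,0,0],[0,0,0],[0,0,0]]}'
python3 - <<'E'
from h import *
a=camera('scene');b=camera('top')
cv2.imwrite('pics/sA.png',cv2.resize(a[125:215,160:280,::-1],(800,600)))
cv2.imwrite('pics/tA.png',cv2.resize(b[190:280,370:490,::-1],(800,600)))
cv2.imwrite('pics/topA.png',b[:,:,::-1])
o=cv2.imread('pics/top0.png')[:,:,::-1].copy()
for n,im in(('before',o),('after',b)):
    for k in('blue','white'):
        for c in blobs('top',im,k):
            r=hullxy('top',c,.03)
            if .3<r[0]<.75 and abs(r[1])<.45: print(n,k,np.round(r,4))
E
```

```text
time_s: 15.78
ee_pos: [0.3614, -0.0319, 0.2342]
eef_rot: [-1.571, -0.003, -0.784]
force: [0.5, 1.0, 1.2]
grip_width: 0.0565
before blue [ 0.4611 -0.2716  0.0657]
before blue [ 0.5673 -0.0723  0.0214]
before blue [0.5649 0.2782 0.0321]
before white [0.5111 0.1105 0.0342]
after blue [ 0.4611 -0.2716  0.0656]
after white [0.5113 0.111  0.0347]
```

View pics/sA.png

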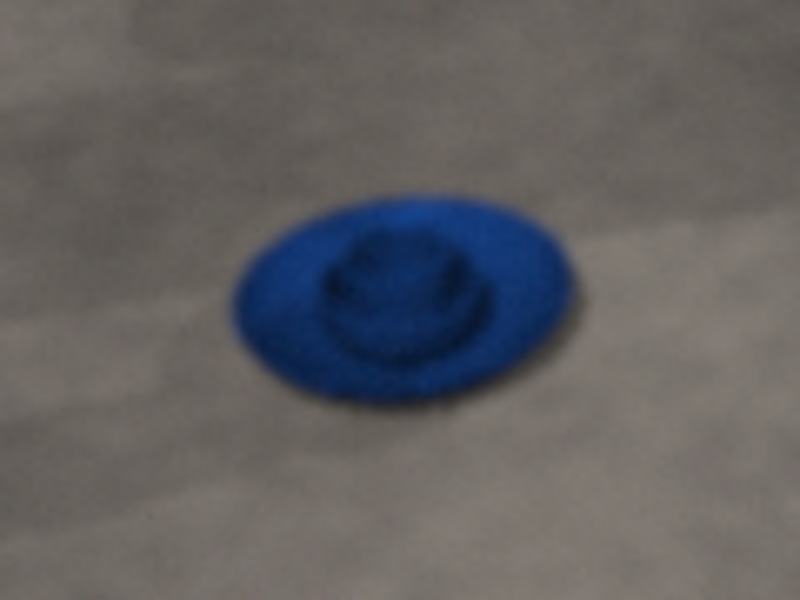

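View pics/tA.png

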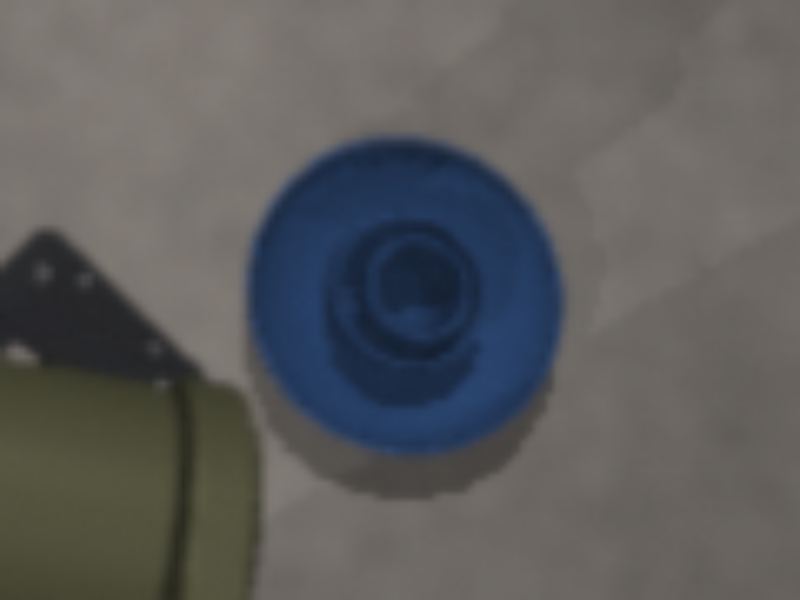

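View pics/topA.png

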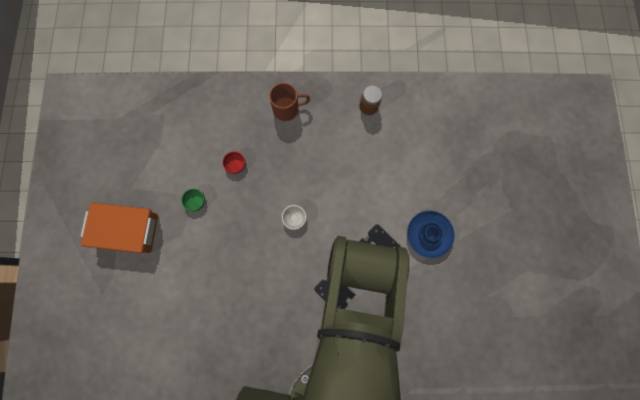

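The nest is level and concentric. In the top crop the rims centre at small (416,287), middle (404,292) and large (406,295). The small lid's apparent offset is mostly height parallax (13 mm × 0.31 ≈ 4 of 5 mm). The dish and the look-alikes have not moved. Handing in.

```bash
python3 -c "
from station import *
print(get_obs()['joint_vel'].round(3));print(hand_in())"
```

```text
[-0.062  0.043 -0.042 -0.012 -0.011 -0.068]
the job is handed in; nothing more can be done
None
```

The three blue lids are nested hollow side up, and I handed the job in at about 16 s. The middle lid sits in the largest and the small one in the middle. Each was lowered until light contact (about 10 N and 7 N), then released, and the gripper was moved clear.

**Last checks**
- **Nest:** both camera views show it level. After allowing for perspective, the lids are within about 1–3 mm of concentric.
- **Largest lid:** it did not move measurably.
- **White dish:** it reads within 0.5 mm of where it started.
- **Other items:** the red and green look-alikes, mug, jar and tiffin box look unmoved.
- **Grip:** empty, with no contact force on the tool.

No checks failed or disagreed. The arm was still settling slightly (under 0.07 rad/s) at hand-in, well clear of everything.

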